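# Sweep the dead camera modules off the alignment bed into the scrap tray

## Task

Clear the alignment bed for the next job: with the fingertips, sweep the four dead camera modules (bare lenses, no cap) along the bed and over its edge so that they all drop into the red scrap tray beside it. Only push them, do not pick anything up, and leave the good module with the blue cap, the flux jar and everything else on the bench where they are.

Things in the scene. Friction and masses are not known exactly. Their poses are not given: they have to be found in the camera images.
- bed: alignment bed, fixed: aluminium plate on a dark plinth, solid, 350 mm (its x) x 300 mm (its y), flat top 45 mm above the work surface, no rims. Origin: centre of its underside; x away from the robot, y to the left. On its near part lie three rows along y, about 68 mm apart, in any order: two rows of two dead modules, one of good module and jar
- stage (a point): centre of the foot of the XY stage fixed on the far part of the bed (orange nest, micrometers at both sides), at the bed's top: it covers 92 mm along the bed's x, 210 mm along its y with the micrometers, and is 47 mm high
- scrap_tray: the red scrap tray, open-topped, 350 mm (its x) x 130 mm (its y) outside, 36 mm high, walls and floor 3 mm, fastened down with one long side against the bed's left or right side (1.5 mm gap); its rim is 9 mm lower than the bed's top. Either tray may be at either side. Origin: centre of its underside; axes parallel to the bed's
- rework_tray: the blue rework tray, open-topped, 350 mm (its x) x 130 mm (its y) outside, 36 mm high, walls and floor 3 mm, fastened down with one long side against the bed's left or right side (1.5 mm gap); its rim is 9 mm lower than the bed's top. Either tray may be at either side. Origin: centre of its underside; axes parallel to the bed's. Not for scrap
- dead_a: dead triple-camera module: flat black slab 36 x 28 mm, 6 mm thick, 9 mm high with its three round dark lenses on top, a thin gold strip at each short end, no cap; 16 to 30 g, slides easily. Origin: centre of its underside; x along the 36 mm. Starts lens side up on the bed's top
- dead_b: dead triple-camera module: flat black slab 36 x 28 mm, 6 mm thick, 9 mm high with its three round dark lenses on top, a thin gold strip at each short end, no cap; 16 to 30 g, slides easily. Origin: centre of its underside; x along the 36 mm. Starts lens side up on the bed's top
- dead_c: dead triple-camera module: flat black slab 36 x 28 mm, 6 mm thick, 9 mm high with its three round dark lenses on top, a thin gold strip at each short end, no cap; 16 to 30 g, slides easily. Origin: centre of its underside; x along the 36 mm. Starts lens side up on the bed's top
- dead_d: dead triple-camera module: flat black slab 36 x 28 mm, 6 mm thick, 9 mm high with its three round dark lenses on top, a thin gold strip at each short end, no cap; 16 to 30 g, slides easily. Origin: centre of its underside; x along the 36 mm. Starts lens side up on the bed's top
- good: good camera module, the same 36 x 28 mm black body but with a bright blue protective cap over its lenses, 11 mm high, standing on the bed; stays there. Origin: centre of its underside; x along the 36 mm
- flux_jar: small white jar with green lid, 33 mm across, 36 mm high, 60 g, standing on the bed; stays there. Origin: centre of its underside
- tape_roll: roll of amber tape lying flat on the green mat left of the bed, 76 mm across, 20 mm high. Origin: centre of its underside
- phone_frame: dark grey phone frame lying flat on the mat at the left, 148 x 72 x 8 mm, x along its length. Origin: centre of its underside
- screwdriver: blue-handled screwdriver lying on the mat at the right, 150 mm long, x along it towards the tip, under 30 mm high. Origin: near its middle, at its underside
- alcohol: white bottle with red cap on the mat at the right, 52 mm across, 110 mm high. Origin: centre of its underside
- oil: small orange bottle with white cap at the back right, 30 mm across, 70 mm high. Origin: centre of its underside

How it is judged:
By the outcome, as a careful person would: the job done as asked, in the order asked, and still so for the second after the job is handed in, with the robot touching nothing.
It also fails if it takes over 64 s, if anything falls off the work surface, if the arm or the gripper's body presses on something with over 40 N, if the wrist force passes 120 N, or if a joint passes its speed limit or range.

## Robot

A 6-joint arm with a two-finger parallel gripper is mounted at the origin on the work surface. World frame = base frame: x ahead of the robot, y to its left, z up, the work surface at z = 0. Lengths are in m, angles in degrees, forces in N, time in s.
With the tool pointing down it reaches from about 0.4 to 0.825 m from the base axis. Payload 7 kg.
Tool frame: the origin (TCP) lies midway between the tips of the shut fingers; the grasp point (between the pads) lies ctrl.grasp_offset behind it (ctrl.grasp_offset is the distance from the TCP to the grasp point, in m); z points along the fingers, y is the line along which they close (so a half turn about z gives the same grasp; the last joint's range is limited). The gripper opens to 88 mm and grips with 3 to 60 N. Pads are 19 mm wide; open, the fingers measure 130 mm over their backs; the gripper's body (78 mm by 193 mm) begins 47 mm behind the grasp point.
Start: joints at [82.225, 20.546, 0.682, 0, -70.136, -16.507], TCP at [0.278, 0.615, 0.227] pointing down, gripper open.
Joint ranges: [-176.03, 176.03], [-82.01, 121.73], [-58.28, 71.71], [-173.87, 95.51], [-174.79, -0.11], [-173.66, 173.66]. Speed limits (degrees/s): [136.94, 136.94, 172.46, 180, 180, 180].

## Interface

Orientations are given as [roll, pitch, yaw] about the fixed x, y, z axes, in that order (R = Rz(yaw) Ry(pitch) Rx(roll)).
In Python, from plant import ctrl gives the robot as it stands. The module is installed in compiled form; this text tells all that it offers.
- The arm moves only by the tool send_rows, never from a script. Its argument "increments" is a list that holds one entry, the list of rows, each a list of 4 numbers: the shift along the world's x, y, z normalised to -1 to 1, where 1 is 0.2 m, then the turn about the world's z normalised to -1 to 1, where 1 is 1.5 rad. In form: [[[x, y, z, roll], ...]]. A call has 1 to 12 rows; each row is the pose to reach, as a shift and turn from the pose commanded when the call began; what a row does not reach only later rows make up. A row lasts 1/8 s, in which the tool goes at most 62.5 mm and 10.7 degrees, less where a joint would pass 70% of its speed; a pose out of reach is approached as far as the arm can. A call with a number of a shift or a turn outside -1 to 1 is refused whole. A call with a gripper value outside its range is refused whole. "jaw" is the opening, from 0 (shut) to 1 (fully open), set as the call begins (left out, the last holds). The fingers move at their own pace and stop on an object; the grip force is fixed at half the most. Time passes only in rows, so rows that repeat a pose let the fingers close. It gives the time, the measured TCP pose, the force, the opening and the grip force at its end, in the units of the state.
- ctrl.get_obs(): the state, without advancing time (a new reading comes with each control period).
- ctrl.snapshot(name): name is "scene" or "top" or "wrist"; returns the picture (480x640x3 uint8, red, green, blue); there is no depth.
- ctrl.calibration(name): a dict with "mtx" (3x3 intrinsics, pixels), "eye" and "attitude" of the camera in the world. Camera axes: x right, y up, looking along -z (the intrinsics and any distortion apply to the point x, -y, -z); pixel columns grow to the right and rows downward; lengths in m; the calibration is good to about 2 mm. A picture is of the moment at which its call begins: read the wrist's pose just before it. calibration takes no time and is no camera call; for the wrist camera it gives the pose at the moment of the call.
- ctrl.close_job(): hands the job in; it is judged then, once.
Trained networks look in the newest picture that a camera, given by its name, has taken for a name from the list of things; names that differ only in an ending like _2 or _b are one class to them, and where a whole thing is asked for, a point or a joint stands for the part that bears it (a point fixed in the world has none). Each returns a list of dicts, best first, with "conf" (0 to 1); they miss things now and then, are a little off and sometimes report something else, mostly with a low value. They report only what shows in the picture. A call takes as long as a camera call.
- ctrl.trace(thing, camera): "mask" (480x640 bool, what is visible of it) and "bbox" ([left, top, right, bottom] in pixels, round what is visible of it).
- ctrl.spot_point(thing, camera): "pixel" ([row, column] in pixels: a listed point, or the origin of a listed thing).
The state is a dict: "clock": time; "joint_pos": joint angles; "qvel": joint speeds; "tau": joint torques, N m; "tool_pos": TCP position; "orientation": TCP orientation; "force": force on the tool from outside, world axes, zero at the start; "moment": the same for the moment, N m; "opening": finger opening in m; "gripper_force": force on a finger pad.
Only numpy, scipy, OpenCV 4.12 (cv2) and the standard library are available. Lean on these libraries where they do the work, as an engineer would, in place of code of your own. Each camera call takes 0.05 s, during which the arm holds its last target. There are 200 camera calls.

## Working session

There is one attempt and no reset: what is moved stays moved. The work goes in short steps, Python scripts to look and compute and a tool call to move; the robot and the scene stay as the last step left them, time stands still between calls to the robot, and variables do not carry over. Pictures are saved under pics/ and viewed, at most 10 in all, crops included, and the job is handed in when it is done.

Besides the shell and the picture viewer there is one more tool, called after "Emit:" by a JSON object that holds its "fn" and its "kwargs", one argument or row to a line. send_rows: Moves the arm, as the interface text tells. Its arguments: {"type":"object","properties":{"increments":{"type":"array"},"jaw":{"type":"number"}},"required":["increments"]}

```bash
mkdir -p pics; cat > h.py <<'E'
import numpy as np, cv2
from plant import ctrl
def world(cam,pix,z):
    c=ctrl.calibration(cam); R=np.array(c["attitude"])
    if R.shape!=(3,3):
        from scipy.spatial.transform import Rotation as Ro
        R=Ro.from_euler('xyz',R,degrees=True).as_matrix()
    K=np.array(c["mtx"]); d=np.linalg.inv(K)@np.array([pix[1],pix[0],1.]); d=R@(d*[1,-1,-1])
    e=np.array(c["eye"]); return e+d*(z-e[2])/d[2]
E
python3 - <<'E'
from h import *
print(ctrl.calibration("top"))
for n in("top","scene"): cv2.imwrite(f"pics/{n}0.png",ctrl.snapshot(n)[:,:,::-1])
for t,z in [("bed",0),("stage",.045),("scrap_tray",0),("rework_tray",0),("dead_a",.045),("good",.045),("flux_jar",.045)]:
    for r in ctrl.spot_point(t,"top"): print(t,round(r["conf"],2),np.round(r["pixel"],1),world("top",r["pixel"],z).round(4))
o=ctrl.get_obs();print(o["clock"],o["tool_pos"],o["orientation"],o["force"],o["opening"],ctrl.grasp_offset)
E
```

```text
{'mtx': array([[468.44127535,   0.        , 323.65324015],
       [  0.        , 468.44127535, 247.29689835],
       [  0.        ,   0.        ,   1.        ]]), 'eye': array([0.36913549, 0.02005905, 1.10217575]), 'attitude': array([ 10.77632752,  -1.62860313, -90.92312731])}
bed 0.55 [238.4 321.9] [ 0.6003 -0.0108  0.    ]
stage 0.73 [248.6 526. ] [ 0.5618 -0.484   0.045 ]
stage 0.72 [187.8 327.2] [ 0.7125 -0.0239  0.045 ]
rework_tray 0.95 [249.6 406.5] [ 0.5707 -0.214   0.    ]
rework_tray 0.37 [288.8 295.8] [0.4798 0.0525 0.    ]
dead_a 0.67 [286.5 294.6] [0.4805 0.0538 0.045 ]
dead_a 0.56 [259.5 303.5] [0.542  0.0333 0.045 ]
dead_a 0.5 [261.1 348.4] [ 0.5372 -0.0694  0.045 ]
dead_a 0.47 [291.1 354.1] [ 0.4683 -0.0805  0.045 ]
good 0.45 [233.1 343.4] [ 0.6029 -0.0595  0.045 ]
good 0.39 [256. 108.] [0.5551 0.4747 0.045 ]
flux_jar 0.76 [231.  287.6] [0.6091 0.0694 0.045 ]
0.45 [0.27756403 0.61521188 0.22645862] [ 1.79989688e+02 -1.54471608e-03 -2.42824408e+01] [0.92579335 0.38563866 0.12646267] 0.08784062952041903 0.0188
```

View pics/top0.png

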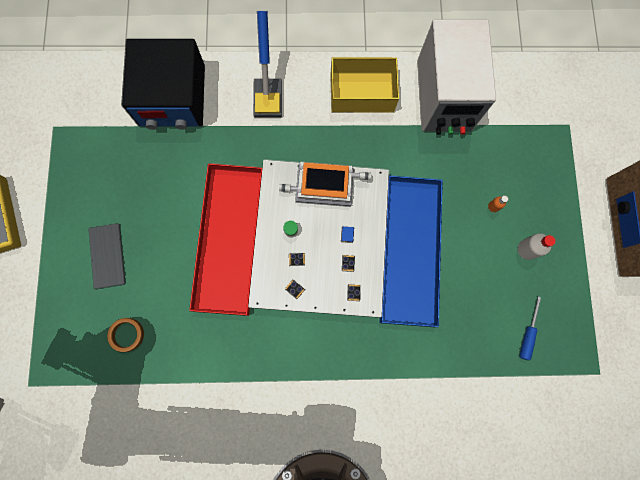

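View pics/scene0.png

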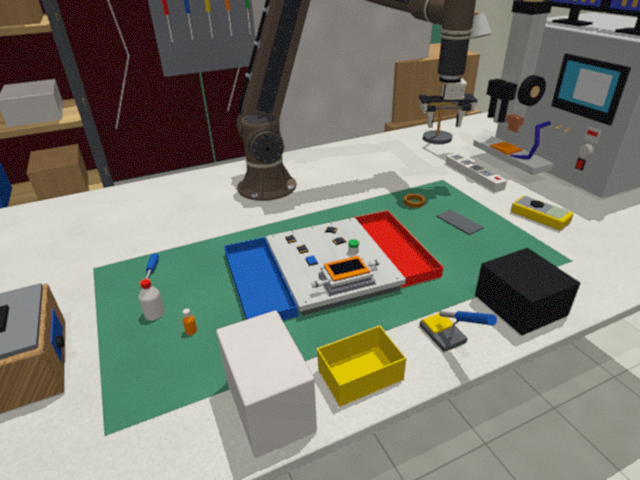

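The scene shows the red tray left (+y) of the bed. The jar (231,288) and capped module (233,343) form the far row, and the dead modules lie in two nearer rows at about (260,297), (262,348), (289,295) and (292,354). Next I measure the bed edge and module outlines on rectified planes.

```bash
python3 - <<'E'
from h import *
im=cv2.imread("pics/top0.png")
cs=np.array([world("top",p,.045)[:2] for p in [(160,263),(170,389),(307,249),(318,380)]]);print(cs.round(4))
def rect(z):
    # px: col=(0.25-y)/s,row=(0.82-x)/s
    s=.0008; pts=[(160,263),(170,389),(307,249),(318,380)]
    W=np.array([world("top",p,z)[:2] for p in pts])
    dst=np.float32([[(.25-y)/s,(.82-x)/s] for x,y in W])
    H=cv2.getPerspectiveTransform(np.float32([(p[1],p[0]) for p in pts]),dst)
    return cv2.warpPerspective(im,H,(600,560),flags=cv2.INTER_CUBIC)
toW=lambda p:np.array([.82-p[1]*.0008,.25-p[0]*.0008])
r=rect(.045); hsv=cv2.cvtColor(r,cv2.COLOR_BGR2HSV)
m=((hsv[...,1]<40)&(hsv[...,2]>110)).astype(np.uint8)
c=max(cv2.findContours(cv2.morphologyEx(m,cv2.MORPH_OPEN,np.ones((7,7))),0,2)[0],key=cv2.contourArea)
b=cv2.minAreaRect(c);print("bed",np.array(b[1])*.0008,b[2],[toW(p).round(4) for p in cv2.boxPoints(b)])
r2=rect(.051);g=cv2.cvtColor(r2,cv2.COLOR_BGR2HSV)
bed=cv2.fillPoly(np.zeros(g.shape[:2],np.uint8),[c],1)
dk=((g[...,2]<140)|(g[...,1]>80)).astype(np.uint8)*bed
for k in cv2.findContours(cv2.morphologyEx(dk,cv2.MORPH_OPEN,np.ones((5,5))),0,2)[0]:
    a=cv2.contourArea(k)*.64
    if a>300:
        q=cv2.minAreaRect(k);print(int(a),toW(q[0]).round(4),(np.array(q[1])*.8).round(1),round(q[2],1));cv2.drawContours(r2,[np.int32(cv2.boxPoints(q))],-1,(0,0,255),1)
cv2.imwrite("pics/rect.png",r2)
E
```

```text
[[ 0.7824  0.1274]
 [ 0.7557 -0.172 ]
 [ 0.436   0.1558]
 [ 0.4073 -0.137 ]]
bed [0.30004192 0.35248389] 5.084104061126709 [array([0.4355, 0.1587], dtype=float32), array([0.7866, 0.1274], dtype=float32), array([ 0.76  , -0.1714], dtype=float32), array([ 0.4089, -0.1402], dtype=float32)]
968 [ 0.4652 -0.078 ] [36.  28.8] 90.0
1004 [0.4746 0.0536] [37.2 29.7] 39.8
994 [ 0.5319 -0.0675] [29.3 37.6] 3.8
976 [0.5424 0.0492] [28.8 35.2] 90.0
1004 [ 0.5987 -0.0675] [29.3 37.3] 2.3
1041 [0.6136 0.0627] [38.7 33.8] 87.1
```

View pics/rect.png

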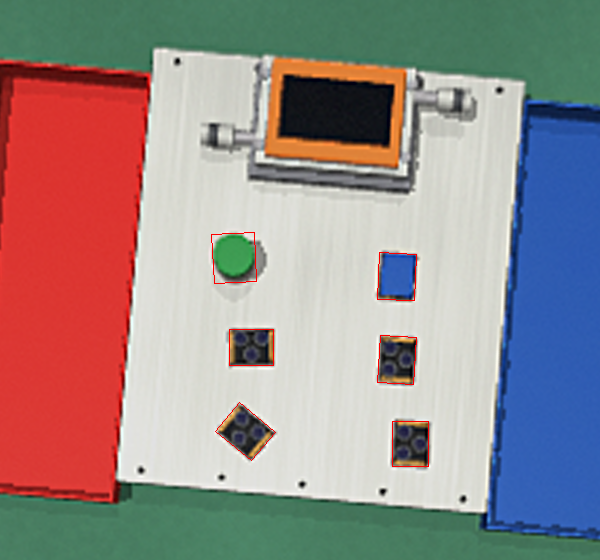

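Bed yaw is about -5.1°, and its left edge runs through about (0.545, 0.149). I'll push the modules one at a time, left one first in each row, starting with the row at x=0.54.

Emit:
{"fn": "send_rows", "kwargs": {
  "increments": [
    [[0.43,-1,0,-0.3],[0.43,-1,0,-0.3],[0.43,-1,0,-0.3],[0.43,-1,0,-0.3],[0.43,-1,0,-0.3]]
  ],
  "jaw": 0.12
}}

```text
clock: 1.08
tool_pos: [0.3643, 0.4135, 0.2273]
orientation: [-179.9, 0.0, -50.2]
force: [0.0, 0.1, 0.2]
opening: 0.0432
gripper_force: 0.0
```

Emit:
{"fn": "send_rows", "kwargs": {
  "increments": [
    [[0.43,-1,0,-0.3],[0.43,-1,0,-0.3],[0.43,-1,0,-0.3],[0.43,-1,0,-0.3],[0.43,-1,0,-0.3]]
  ]
}}

```text
clock: 1.7
tool_pos: [0.4502, 0.2142, 0.2267]
orientation: [-180.0, 0.0, -76.0]
force: [0.2, 0.6, -0.2]
opening: 0.011
gripper_force: 0.0
```

Emit:
{"fn": "send_rows", "kwargs": {
  "increments": [
    [[0.44,-1,0,-0.224],[0.44,-1,0,-0.224],[0.44,-1,0,-0.224],[0.44,-1,0,-0.224],[0.44,-1.075,0,-0.224]]
  ]
}}

```text
out of range: row 5 has -1.075, outside -1 to 1
```

Emit:
{"fn": "send_rows", "kwargs": {
  "increments": [
    [[0.44,-1,0,-0.224],[0.44,-1,0,-0.224],[0.44,-1,0,-0.224],[0.44,-1,-0.3,-0.224],[0.44,-1,-0.5,-0.224],[0.44,-1,-0.5,-0.224]]
  ]
}}

```text
clock: 2.45
tool_pos: [0.5357, 0.0152, 0.1235]
orientation: [179.6, -0.2, -95.1]
force: [-0.4, -0.1, 0.7]
opening: 0.0105
gripper_force: 0.0
```

Emit:
{"fn": "send_rows", "kwargs": {
  "increments": [
    [[0,-0.07,-0.1,0],[0,-0.07,-0.3,0],[0,-0.07,-0.3,0]]
  ]
}}

```text
clock: 2.82
tool_pos: [0.5371, 0.0021, 0.0664]
orientation: [179.9, -0.1, -95.0]
force: [0.1, -0.5, 0.9]
opening: 0.0109
gripper_force: 0.0
```

```bash
python3 - <<'E'
from h import *
o=ctrl.get_obs();print(o["tool_pos"],o["orientation"],o["clock"])
cv2.imwrite("pics/w1.png",ctrl.snapshot("wrist")[:,:,::-1])
E
```

```text
[0.53711668 0.00209869 0.06637236] [ 1.79865342e+02 -6.73137749e-02 -9.50223246e+01] 2.825
```

View pics/w1.png

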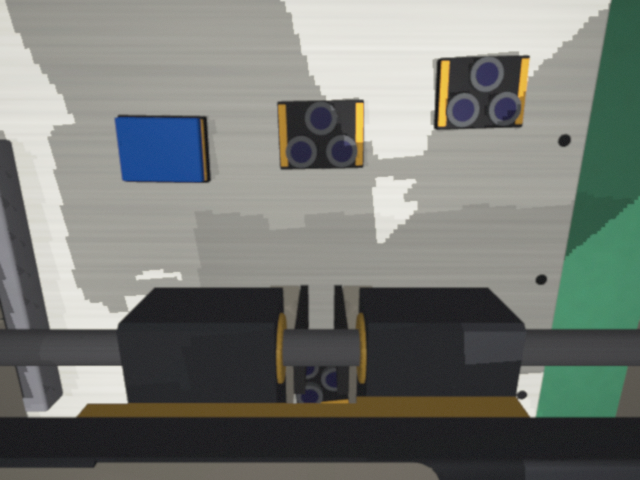

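The wrist view shows the two right-hand dead modules at (320,135) and (482,92), the capped module at (163,148), and thin fingertips. I'll open to about 19 mm for two-point contact and sweep the first module.

Emit:
{"fn": "send_rows", "kwargs": {
  "increments": [
    [[0,0,-0.05,0],[0,0,-0.095,0],[0,0,-0.095,0],[0.005,0.055,-0.095,0],[0.01,0.11,-0.095,0],[0.015,0.165,-0.095,0],[0.02,0.22,-0.095,0],[0.024,0.275,-0.095,0],[0.029,0.33,-0.095,0],[0.034,0.385,-0.095,0],[0.039,0.44,-0.095,0],[0.044,0.495,-0.095,0]]
  ],
  "jaw": 0.22
}}

```text
clock: 4.38
tool_pos: [0.5465, 0.101, 0.0476]
orientation: [180.0, -0.0, -95.1]
force: [0.2, -0.9, -0.2]
opening: 0.0195
gripper_force: 0.1
```

```bash
python3 - <<'E'
from h import *
a=ctrl.snapshot("top")[140:330,180:400,::-1]; b=ctrl.snapshot("scene")[180:340,200:460,::-1]
a=cv2.resize(a,(440,380));b=cv2.resize(b,(360,222))
im=np.zeros((380,800,3),np.uint8);im[:,:440]=a;im[:222,440:]=b
cv2.imwrite("pics/s2.png",im)
E
```

```text
(no output)
```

View pics/s2.png

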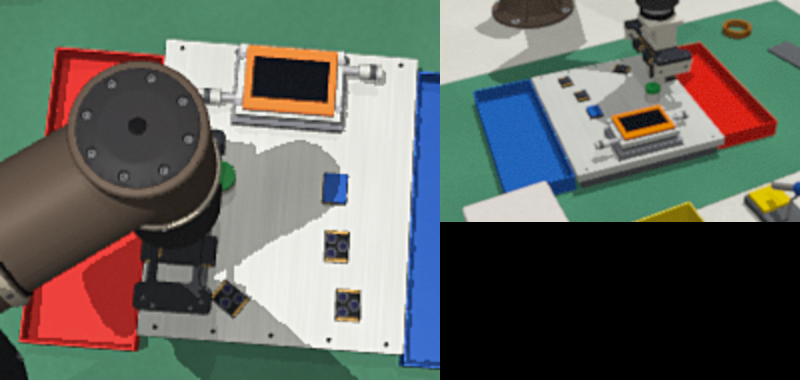

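The pictures show the gripper over the bed's left side with the first module hidden under it. Jar, capped module and the other three dead modules have not moved. I'll push on over the edge.

Emit:
{"fn": "send_rows", "kwargs": {
  "increments": [
    [[0.005,0.055,0,0],[0.01,0.11,0,0],[0.015,0.165,0,0],[0.02,0.22,0,0],[0.025,0.275,0,0],[0.029,0.325,0,0],[0.029,0.325,0,0],[0.029,0.325,0.15,0],[0.029,0.325,0.15,0]]
  ]
}}

```text
clock: 5.6
tool_pos: [0.5535, 0.1658, 0.0796]
orientation: [-179.8, 0.1, -95.1]
force: [-0.9, 0.1, -1.0]
opening: 0.0192
gripper_force: 0.0
```

Emit:
{"fn": "send_rows", "kwargs": {
  "increments": [
    [[-0.09,-1,0,0],[-0.09,-1,0,0],[-0.09,-1,0,0],[-0.09,-1,0,0],[-0.09,-1,0,0]]
  ]
}}

```text
clock: 6.22
tool_pos: [0.5339, -0.0358, 0.0773]
orientation: [180.0, -0.0, -95.2]
force: [0.8, 0.1, 1.5]
opening: 0.0193
gripper_force: 0.0
```

Emit:
{"fn": "send_rows", "kwargs": {
  "increments": [
    [[-0.03,-0.35,0,0],[-0.03,-0.35,0,0],[-0.03,-0.35,0,0]]
  ]
}}

```text
clock: 6.6
tool_pos: [0.5284, -0.1043, 0.0774]
orientation: [180.0, 0.0, -95.1]
force: [-0.5, 0.3, -0.0]
opening: 0.019
gripper_force: 0.0
```

```bash
python3 - <<'E'
from h import *
o=ctrl.get_obs();print(o["tool_pos"],o["clock"])
ctrl.snapshot("top")
for t,z in [("dead_a",.045),("good",.045),("flux_jar",.045)]:
    for r in ctrl.spot_point(t,"top"): print(t,round(r["conf"],2),np.round(r["pixel"],1),world("top",r["pixel"],z).round(4))
E
```

```text
[ 0.52844082 -0.10429745  0.07738435] 6.6
dead_a 0.59 [261.2 347.1] [ 0.537  -0.0664  0.045 ]
dead_a 0.52 [291.4 355.8] [ 0.4676 -0.0844  0.045 ]
```

Emit:
{"fn": "send_rows", "kwargs": {
  "increments": [
    [[0,0,-0.1,0],[0,0,-0.15,0],[0,0,-0.15,0],[0.006,0.07,-0.15,0],[0.012,0.14,-0.15,0],[0.019,0.21,-0.15,0],[0.025,0.28,-0.15,0],[0.031,0.35,-0.15,0],[0.037,0.42,-0.15,0],[0.044,0.49,-0.15,0],[0.05,0.56,-0.15,0],[0.056,0.63,-0.15,0]]
  ]
}}

```text
clock: 8.3
tool_pos: [0.5394, 0.0222, 0.0475]
orientation: [180.0, -0.0, -95.1]
force: [-0.0, 0.1, 0.7]
opening: 0.019
gripper_force: 0.2
```

```bash
python3 - <<'E'
from h import *
a=ctrl.snapshot("top")[140:330,180:400,::-1]; b=ctrl.snapshot("scene")[180:340,200:460,::-1]
a=cv2.resize(a,(440,380));b=cv2.resize(b,(360,222))
im=np.zeros((380,800,3),np.uint8);im[:,:440]=a;im[:222,440:]=b
cv2.imwrite("pics/s3.png",im)
E
```

```text
(no output)
```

View pics/s3.png

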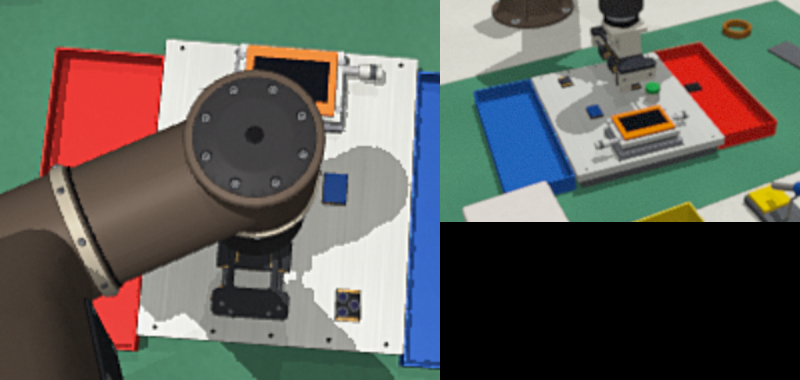

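The scene view shows module one lying in the red tray (about (693,87) in the composite). Module two is being pushed, with the jar and capped module still in place.

Emit:
{"fn": "send_rows", "kwargs": {
  "increments": [
    [[0.006,0.07,0,0],[0.012,0.14,0,0],[0.019,0.21,0,0],[0.025,0.28,0,0],[0.031,0.35,0,0],[0.037,0.42,0,0],[0.043,0.48,0,0],[0.048,0.54,0,0],[0.053,0.6,0,0],[0.058,0.66,0,0],[0.064,0.72,0,0],[0.064,0.72,0,0]]
  ]
}}

```text
clock: 9.9
tool_pos: [0.5523, 0.1662, 0.0475]
orientation: [-180.0, 0.0, -95.0]
force: [0.0, 0.5, -0.4]
opening: 0.0192
gripper_force: 0.0
```

Emit:
{"fn": "send_rows", "kwargs": {
  "increments": [
    [[0,0,0.15,0],[-0.2,-0.4,0.15,0],[-0.41,-0.83,0.15,0],[-0.41,-0.83,0.15,0],[-0.41,-0.83,0.15,0],[-0.41,-0.83,0.15,0]]
  ]
}}

```text
clock: 10.65
tool_pos: [0.4706, -0.001, 0.078]
orientation: [-179.9, 0.0, -95.2]
force: [0.6, 0.1, -1.1]
opening: 0.0193
gripper_force: 0.0
```

```bash
python3 - <<'E'
from h import *
o=ctrl.get_obs();print(o["tool_pos"],o["clock"])
a=ctrl.snapshot("top")[140:330,180:400,::-1]; b=ctrl.snapshot("scene")[180:340,200:460,::-1]
a=cv2.resize(a,(440,380));b=cv2.resize(b,(360,222))
im=np.zeros((380,800,3),np.uint8);im[:,:440]=a;im[:222,440:]=b
cv2.imwrite("pics/s4.png",im)
E
```

```text
[ 0.47062973 -0.00098371  0.07800093] 10.65
```

View pics/s4.png

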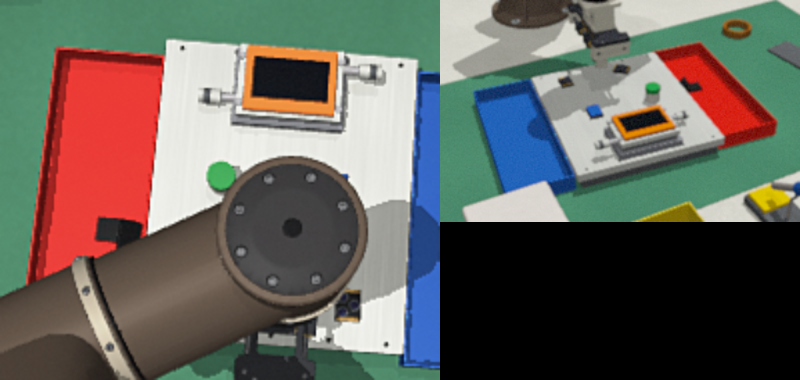

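Two modules are in the red tray (about (120,230)), and the rotated one still lies on the bed. Third sweep.

Emit:
{"fn": "send_rows", "kwargs": {
  "increments": [
    [[0,0,-0.1,0],[0,0,-0.15,0],[0,0,-0.15,0],[0.005,0.055,-0.15,0],[0.01,0.11,-0.15,0],[0.015,0.165,-0.15,0],[0.02,0.22,-0.15,0],[0.024,0.275,-0.15,0],[0.029,0.33,-0.15,0],[0.034,0.385,-0.15,0],[0.039,0.44,-0.15,0],[0.044,0.495,-0.15,0]]
  ]
}}

```text
clock: 12.25
tool_pos: [0.4791, 0.099, 0.0476]
orientation: [-180.0, 0.0, -95.1]
force: [-0.8, -0.8, 0.4]
opening: 0.0195
gripper_force: 0.2
```

Emit:
{"fn": "send_rows", "kwargs": {
  "increments": [
    [[0.005,0.055,0,0],[0.01,0.11,0,0],[0.015,0.165,0,0],[0.02,0.22,0,0],[0.025,0.275,0,0],[0.03,0.33,0,0],[0.033,0.37,0,0],[0.033,0.37,0,0],[0.033,0.37,0.15,0],[0.033,0.37,0.15,0]]
  ]
}}

```text
clock: 13.5
tool_pos: [0.4867, 0.1729, 0.0794]
orientation: [-179.8, 0.1, -95.1]
force: [0.8, 0.3, 0.3]
opening: 0.0195
gripper_force: 0.0
```

```bash
python3 - <<'E'
from h import *
o=ctrl.get_obs();print(o["tool_pos"],o["clock"])
ctrl.snapshot("scene")
for t in("dead_a","good","flux_jar"):
    for r in ctrl.spot_point(t,"scene"): print(t,round(r["conf"],2),world("scene",r["pixel"],.045).round(3),world("scene",r["pixel"],.003).round(3))
E
```

```text
[0.48668388 0.17285877 0.07940955] 13.5
dead_a 0.61 [0.588 0.152 0.045] [0.535 0.186 0.003]
dead_a 0.55 [ 0.448 -0.07   0.045] [ 0.387 -0.049  0.003]
dead_a 0.45 [0.605 0.159 0.045] [0.552 0.194 0.003]
dead_a 0.41 [0.51  0.171 0.045] [0.452 0.206 0.003]
good 0.65 [ 0.602 -0.075  0.045] [ 0.55  -0.053  0.003]
good 0.4 [0.627 0.429 0.045] [0.576 0.478 0.003]
flux_jar 0.65 [0.615 0.063 0.045] [0.563 0.092 0.003]
```

Three modules are in the tray. Moving behind the last one.

Emit:
{"fn": "send_rows", "kwargs": {
  "increments": [
    [[-0.085,-1,0,0],[-0.085,-1,0,0],[-0.085,-1,0,0],[-0.085,-1,0,0]]
  ]
}}

```text
clock: 14.2
tool_pos: [0.4669, -0.0308, 0.0768]
orientation: [179.9, -0.0, -95.3]
force: [0.2, -0.4, -0.5]
opening: 0.0192
gripper_force: 0.0
```

Emit:
{"fn": "send_rows", "kwargs": {
  "increments": [
    [[-0.04,-0.45,0,0],[-0.04,-0.45,0,0],[-0.04,-0.45,0,0],[-0.04,-0.45,-0.1,0],[-0.04,-0.45,-0.15,0],[-0.04,-0.45,-0.15,0]]
  ]
}}

```text
clock: 14.95
tool_pos: [0.4601, -0.1172, 0.0468]
orientation: [179.9, -0.0, -95.0]
force: [0.5, -0.0, 0.2]
opening: 0.0196
gripper_force: 0.0
```

Emit:
{"fn": "send_rows", "kwargs": {
  "increments": [
    [[0.006,0.07,0,0],[0.012,0.14,0,0],[0.019,0.21,0,0],[0.025,0.28,0,0],[0.031,0.35,0,0],[0.037,0.42,0,0],[0.044,0.49,0,0],[0.05,0.56,0,0],[0.056,0.63,0,0],[0.062,0.7,0,0],[0.068,0.77,0,0],[0.074,0.83,0,0]]
  ]
}}

```text
clock: 16.45
tool_pos: [0.4755, 0.0492, 0.0476]
orientation: [-180.0, 0.0, -95.1]
force: [0.0, -1.3, -0.5]
opening: 0.019
gripper_force: 0.2
```

Emit:
{"fn": "send_rows", "kwargs": {
  "increments": [
    [[0.005,0.06,0,0],[0.011,0.12,0,0],[0.016,0.18,0,0],[0.021,0.24,0,0],[0.027,0.3,0,0],[0.032,0.36,0,0],[0.037,0.42,0,0],[0.043,0.48,0,0],[0.048,0.54,0,0],[0.053,0.59,0,0],[0.056,0.63,0,0],[0.056,0.63,0,0]]
  ]
}}

```text
clock: 17.95
tool_pos: [0.4866, 0.1747, 0.0475]
orientation: [180.0, -0.0, -95.1]
force: [0.3, 0.3, -0.1]
opening: 0.0192
gripper_force: 0.0
```

Emit:
{"fn": "send_rows", "kwargs": {
  "increments": [
    [[0,0,0.3,0],[0,0,0.6,0],[-0.2,0.6,0.6,0],[-0.4,1,0.6,0],[-0.4,1,0.6,0],[-0.4,1,0.6,0],[-0.4,1,0.6,0]]
  ]
}}

```text
clock: 18.82
tool_pos: [0.4057, 0.3756, 0.1673]
orientation: [180.0, -0.0, -95.0]
force: [-0.2, -0.8, -0.3]
opening: 0.0191
gripper_force: 0.0
```

Emit:
{"fn": "send_rows", "kwargs": {
  "increments": [
    [[-0.2,0.7,0,0],[-0.2,0.7,0,0],[-0.2,0.7,0,0],[-0.2,0.7,0,0],[-0.2,0.7,0,0]]
  ]
}}

```text
clock: 19.45
tool_pos: [0.3671, 0.5127, 0.1674]
orientation: [180.0, -0.1, -95.2]
force: [-0.2, -0.4, -0.2]
opening: 0.0192
gripper_force: 0.0
```

```bash
python3 - <<'E'
from h import *
o=ctrl.get_obs();print(o["tool_pos"],o["clock"])
a=ctrl.snapshot("top")[140:330,180:400,::-1]; b=ctrl.snapshot("scene")[180:340,200:460,::-1]
a=cv2.resize(a,(440,380));b=cv2.resize(b,(360,222))
im=np.zeros((380,800,3),np.uint8);im[:,:440]=a;im[:222,440:]=b
cv2.imwrite("pics/s5.png",im)
E
```

```text
[0.36706062 0.5126544  0.1673861 ] 19.45
```

View pics/s5.png

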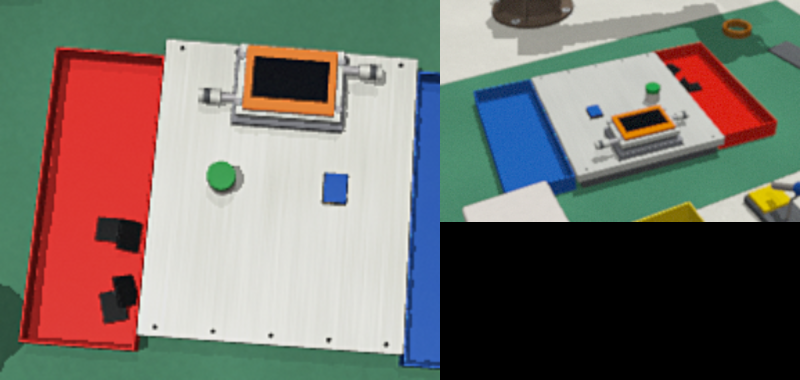

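The final picture shows all four dead modules inside the red tray (around (118,235) and (118,297)). The bed holds only the jar (222,177), the capped module (336,188) and the stage, all in place.

```bash
python3 -c "
from plant import ctrl
print(ctrl.close_job())"
```

```text
the job is handed in; nothing more can be done
None
```

All four dead modules were swept into the red scrap tray in about 20 s. The capped module, jar and stage stayed in place on the bed, and the job is handed in.

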